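# Lock the probe head into the test stand's bayonet ring

## Task

Take the probe head off the lab jack, bring it under the test stand's horseshoe ring with its thin stem passing in through the gap in the ring, and push it gently up into the ring so that its two lugs go through the notches. Pushed up against the spring, turn it clockwise (seen from above) to its stop, then let it settle down so the lugs lock in their pockets, and leave it hanging there. Press gently throughout (never more than 40 N on the stand), and leave the other things on the bench where they are.

Things in the scene. Friction and masses are not known exactly. Their poses are not given: they have to be found in the camera images.
- probe: Loose probe head, 0.35 kg +-30%, upright on the lab jack at first. Origin: centre of its underside; z up its axis; x along lugs and grip bar (a half turn about z is the same). Aluminium puck 60 mm dia, z 0-40 mm; steel hub 34 mm dia, z 40-76 (top edge chamfered 3.5 mm); thin stem 8 mm dia, z 76-121; grip bar on top, z 121-151.
- probe_grip (a point): Centre of the probe head's grey grip bar, on its axis at z = 136 mm: 40 mm along probe x, 12 mm wide in y, 30 mm tall. Grip it from above across the 12 mm. Axes as the probe's.
- probe_lugs (a point): Point on the probe head's axis at z = 65 mm, mid-height of its two opposite steel lugs, which reach 31 mm from the axis along +x and -x; each is 10 mm wide in y and 6 mm thick (z 62-68 mm).
- stand: Fixed test stand: base 170 x 130 mm and 12 mm thick, column at the rear (its face 76 mm behind the ring axis, +x), holding a level steel horseshoe ring. Origin on the bench below the ring's centre; z up; -x points out of the ring's gap. The locked probe head's origin is at z = 116 mm on this axis.
- ring_under (a point): Centre of the ring's bore at its underside, 170 mm above the bench; axes of the stand. Ring 8 mm thick, 92 mm outer dia, bore 37.4 mm. Wedge-shaped gap, 70 deg wide, towards -x: 22 mm wide at the bore, so the stem passes it but the hub does not. Two notches for the lugs, 13.6 mm wide, reach 33 mm from the axis, nominally 120 and -60 deg from +x (counterclockwise from above).
- ring_turn (a point): Same point as ring_under, same axes. The ring was clamped by hand: its real turn differs from this frame by up to 0.28 rad either way, NOT measured here: find it by feel (lugs stopped at the underside, or slipping up into the notches within about 0.05 rad of true) or by eye: an upright rib 12 mm tall on the ring's rim stands at each notch.
- ring_lock (a point): Ring axis at pocket floor, 178 mm above the bench; axes of the stand. Above the notches the lugs turn 60 deg clockwise (from above) over sills (tops at 181.5 mm) to upright stops (tops 192 mm), and drop into pockets (about 0.1 rad of play). Walls bar the other way. A brass spring presser meets the lug tops at 183 mm: 5 N plus 1 N per mm, 10 mm travel.
- presser (a joint): How far the presser is pushed up from rest, in m: 0 = free, about 0.001 with the lugs locked in their pockets, 0.0045 with the lugs' undersides just at the sills' tops, 0.010 = end of travel.
- jack: Lab jack on which the probe head stands, fixed: two aluminium plates 120 x 110 mm, top at 60 mm. Origin under its centre on the bench.
- beaker: loose clear glass beaker, 64 mm wide, 85 mm tall; bystander, origin under its centre
- jar: loose small amber glass jar with a black cap, 48 mm wide, 50 mm tall; bystander, origin under its centre
- meter: loose blue handheld temperature meter lying flat, 150 x 75 x 30 mm; bystander, origin under its centre
- driver: loose screwdriver lying flat, 160 mm long, black handle; bystander
- straightener: loose black hair straightener lying on its side, 260 mm long, 38 mm high; bystander, origin under its centre
- bottle: loose white plastic bottle, 56 mm wide, 150 mm tall; bystander, origin under its centre

How it is judged:
On the way, in this order (a step that is already met when the one before it is completed fails the run):
1. the probe head is lifted clear of the jack (height (world z) of probe above 0.075 m), for 0.2 s.
2. its lugs are up through the notches and push the presser up past the sills (value of joint presser above 0.0038 m and horizontal distance between probe and stand below 0.006 m), for 0.2 s.
At the end, for the whole second after the job is handed in: The probe head hangs upright (within 0.08 rad) and at rest in the ring, on its axis within 5 mm, its lugs down in the lock pockets: underside 113.5 to 117.8 mm above the bench, presser raised by less than 2.8 mm. It has been let go (z of probe in the frame of stand between 0.1135 and 0.1178 m and horizontal distance between probe and stand below 0.005 m and angle between probe's own z axis and vertical below 0.08 rad and value of joint presser below 0.0028 m and linear speed of probe below 0.01 m/s and angular speed of probe below 0.1 rad/s); the robot touches nothing.
It fails at once if the probe head is forced against the stand with more than 40 N (contact force between probe and stand above 40 N).
It fails at once if the gripper or arm pushes the stand with more than 40 N (contact force between the arm and stand above 40 N).
It fails at once if the probe head is tipped over (angle between probe's own z axis and vertical above 0.6 rad).
It fails at once if a bystander is shifted by more than 20 mm (distance of any of beaker, jar, meter, driver, straightener, bottle from where it was at the start of the episode above 0.02 m).
It also fails if it takes over 72 s, if anything falls off the work surface, if the arm or the gripper's body presses on something with over 40 N, if the wrist force passes 120 N, or if a joint passes its speed limit or range.

## Robot

A 7-joint arm with a two-finger parallel gripper is mounted at the origin on the work surface. World frame = base frame: x ahead of the robot, y to its left, z up, the work surface at z = 0. Lengths are in m, angles in rad, forces in N, time in s.
With the tool pointing down it reaches from about 0.425 to 0.925 m from the base axis. Payload 6.8 kg.
Tool frame: the origin (TCP) lies between the finger pads; the fingertips stand 14 mm ahead of it and the grasp point (between the pads) lies 5 mm behind it; z points along the fingers, y is the line along which they close (so a half turn about z gives the same grasp; the last joint's range is limited). The gripper opens to 85 mm and grips with 20 to 120 N. Pads are 22 mm wide; open, the fingers measure 114 mm over their backs; the gripper's body (76 mm by 85 mm) begins 54 mm behind the grasp point. The pads swing forward as they close: fully open they stand 13 mm farther back than shut.
Start: joints at [1.028, 0.477, 0.022, 1.555, -0.011, 1.109, -0.083], TCP at [0.284, -0.612, 0.245] pointing down, gripper open.
Joint ranges: [-2.96, 2.96], [-0.34, 2.1], [-1.41, 1.46], [0.24, 2.44], [-1.37, 4.51], [0.17, 1.92], [-2.96, 2.96]. Speed limits (rad/s): [2.39, 2.39, 3.14, 3.14, 3.14, 3.14, 3.14].

## Interface

Orientations are given as a rotation vector (axis times angle).
In Python, from bench import r, imaging gives the robot as it stands.
- The arm moves only by the tool apply_moves, never from a script. Its argument "moves" is a list of rows, each a list of 2 entries, a list of its own where there are three numbers: the shift along the tool's x, y, z in cm, then the turn about the tool's z in rad. In form: [[[tx, ty, tz], roll], ...]. A call has 1 to 10 rows; each row is the pose to reach, as a shift and turn from the pose commanded when the call began, along the tool's axes at that moment; what a row does not reach only later rows make up. A row lasts 1/12 s, in which the tool goes at most 41.7 mm and 7.16 degrees, less where a joint would pass 70% of its speed; a pose out of reach is approached as far as the arm can. A call with a gripper value outside its range is refused whole. "claw" is the opening, from 0 (shut) to 1 (fully open), set as the call begins (left out, the last holds). The fingers move at their own pace and stop on an object; "grip_force" is the grip in N (left out, the last holds). Time passes only in rows, so rows that repeat a pose let the fingers close. It gives the time, the measured TCP pose, the force and the opening at its end, in the units of the state.
- r.get_obs(): the state, without advancing time (a new reading comes with each control period).
- imaging.grab_frame(name): name is "scene" or "side" or "wrist"; returns a dict with "frame" (384x512x3 uint8, blue, green, red), "intrinsics" (3x3 intrinsics, pixels), "T" (4x4, takes a point from camera to world coordinates). Camera axes: x right, y up, looking along -z (the intrinsics and any distortion apply to the point x, -y, -z); pixel columns grow to the right and rows downward; lengths in m; the calibration is good to about 2 mm. A picture is of the moment at which its call begins. There is no depth.
- r.hand_in(): hands the job in, once; it reports no verdict.
The state is a dict: "clock": time; "joints": joint angles; "qvel": joint speeds; "tau": joint torques, N m; "tcp_pos": TCP position; "orientation": TCP orientation; "contact_force": force on the tool from outside, world axes, zero at the start; "moment": the same for the moment, N m; "grip_width": finger opening in m.
Only numpy, scipy, OpenCV 4.12 (cv2) and the standard library are available. Lean on these libraries where they do the work, as an engineer would, in place of code of your own. Each camera call takes 0.05 s, during which the arm holds its last target. There are 200 camera calls.

## Working session

There is one attempt and no reset: what is moved stays moved. The work goes in short steps, Python scripts to look and compute and a tool call to move; the robot and the scene stay as the last step left them, time stands still between calls to the robot, and variables do not carry over. Pictures are saved under pics/ and viewed, on a budget of 10 in all, crops included, one or two more only if the job needs it, and the job is handed in when it is done.

Besides the shell and the picture viewer there is one more tool, called after "Call:" as name([rows], argument=value, ...), one row to a line, values as JSON. apply_moves: Moves the arm, as the interface text tells. Its arguments: {"type":"object","properties":{"moves":{"type":"array","items":{"type":"array"}},"claw":{"type":"number"},"grip_force":{"type":"number"}},"required":["moves"]}

```bash
mkdir -p pics; ls; python3 - <<'E'
from bench import r, imaging
import cv2,numpy as np
o=r.get_obs()
print({k:np.round(v,3).tolist() for k,v in o.items()})
ims={}
for n in("scene","side","wrist"):
    f=imaging.grab_frame(n); cv2.imwrite(f"pics/raw_{n}.png",f["frame"]); np.savez(f"pics/{n}.npz",K=f["intrinsics"],T=f["T"],**{k:v for k,v in f.items() if k not in("frame","intrinsics","T")})
    print(n,f.keys(),f["intrinsics"].round(1).tolist(),f["T"].round(3).tolist())
    ims[n]=f["frame"]
for n in ("scene","side"): cv2.imwrite(f"pics/{n}1.png",cv2.resize(ims[n],(800,600),interpolation=cv2.INTER_CUBIC))
E
```

```text
pics
{'clock': 0.0, 'joints': [1.028, 0.478, 0.022, 1.556, -0.011, 1.109, -0.083], 'qvel': [-0.0, -0.0, -0.0, 0.001, -0.001, -0.001, 0.001], 'tau': [-0.001, -59.646, 1.607, -28.119, 0.012, 0.009, 0.0], 'tcp_pos': [0.284, -0.612, 0.244], 'orientation': [-3.066, -0.677, 0.001], 'contact_force': [0.423, -0.323, -0.929], 'moment': [-0.045, 0.025, -0.004], 'grip_width': 0.085}
scene dict_keys(['frame', 'intrinsics', 'T']) [[446.2, 0.0, 252.0], [0.0, 446.2, 184.0], [0.0, 0.0, 1.0]] [[0.854, -0.256, 0.454, 1.029], [0.521, 0.458, -0.721, -0.602], [-0.023, 0.851, 0.524, 0.656], [0.0, 0.0, 0.0, 1.0]]
side dict_keys(['frame', 'intrinsics', 'T']) [[372.5, 0.0, 254.8], [0.0, 372.5, 194.8], [0.0, 0.0, 1.0]] [[0.994, 0.077, -0.081, 0.502], [-0.109, 0.511, -0.852, -0.76], [-0.024, 0.856, 0.516, 0.637], [0.0, 0.0, 0.0, 1.0]]
wrist dict_keys(['frame', 'intrinsics', 'T']) [[281.5, 0.0, 253.9], [0.0, 281.5, 190.5], [0.0, 0.0, 1.0]] [[0.422, 0.87, 0.256, 0.349], [-0.907, 0.405, 0.119, -0.581], [-0.0, -0.282, 0.959, 0.372], [0.0, 0.0, 0.0, 1.0]]
```

View pics/scene1.png

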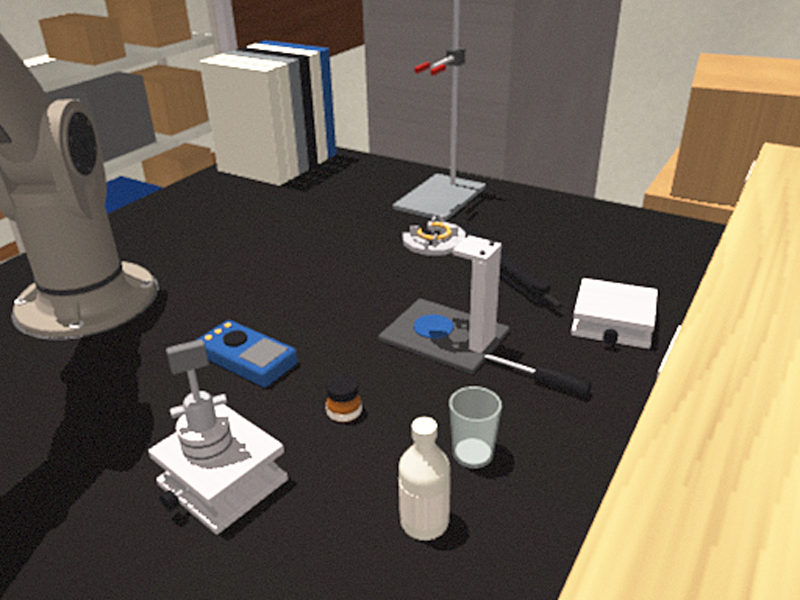

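View pics/side1.png

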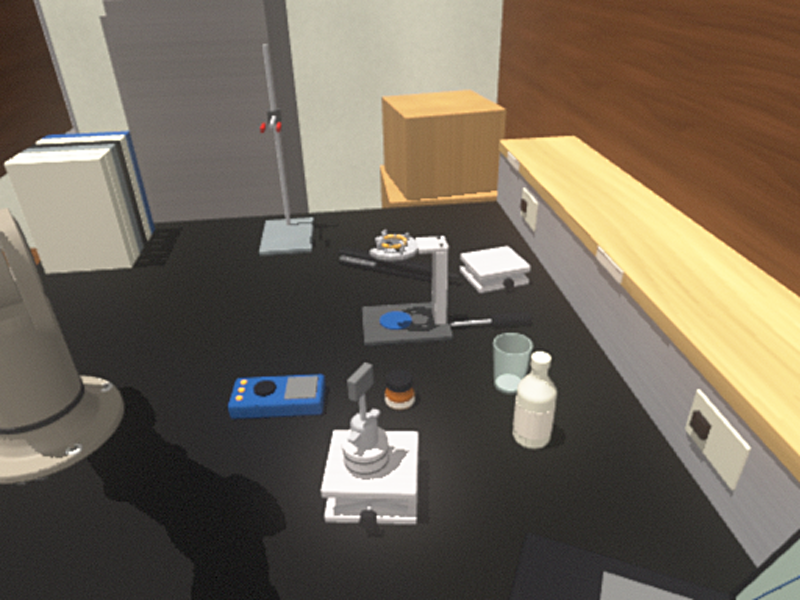

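The scene view shows the probe on the jack (bar at 187,358) and the ring at (434,236). The side view shows the bar at (361,381) and the ring at (394,243). Next I'll zoom in on both in one montage.

```bash
cat > h.py <<'E'
import numpy as np,cv2
from scipy.optimize import least_squares
from scipy.spatial.transform import Rotation as R
C={n:dict(np.load(f"pics/{n}.npz")) for n in("scene","side","wrist")}
def proj(n,P,c=None):
    c=c or C[n]; T=c["T"]; p=(np.atleast_2d(P)-T[:3,3])@T[:3,:3]; p=p*[1,-1,-1]
    q=p@c["K"].T; return q[:,:2]/q[:,2:]
def tri(obs): # obs: list (name,u,v[,cam])
    f=lambda P:np.concatenate([proj(o[0],P,o[3] if len(o)>3 else None)[0]-o[1:3] for o in obs])
    s=least_squares(f,[.6,-.3,.1]); return s.x,np.abs(s.fun).max()
E
python3 - <<'E'
from h import *
k=1/1.5625
for nm,a,b in [("bar",(187,358),(361,381)),("ring",(434,236),(394,244)),("disk",(433,326),(397,320)),("jackL",(150,452),(333,431)),("jackB",(210,493),(323,494)),("jackR",(284,451),(416,494)),("jackT",(222,407),(419,432)),
 ("baseL",(380,335),(363,306)),("baseT",(421,301),(446,304))]:
    x,e=tri([("scene",a[0]*k,a[1]*k),("side",b[0]*k,b[1]*k)]); print(nm,x.round(4),e.round(2))
m=[]
for n,cs in (("scene",[(250,130),(85,215)]),("side",[(225,135),(190,220)])):
    im=cv2.imread(f"pics/raw_{n}.png")
    m.append(np.hstack([cv2.resize(im[y:y+h,x:x+w],(400,300),interpolation=cv2.INTER_CUBIC) for (x,y),(w,h) in zip(cs,[(80,60),(120,90)])]))
cv2.imwrite("pics/z1.png",np.vstack(m))
E
```

```text
bar [ 0.5076 -0.2041  0.1951] 0.5
ring [0.5902 0.2102 0.1777] 0.39
disk [0.5908 0.2078 0.0154] 0.25
jackL [ 0.4777 -0.2458  0.1141] 17.24
jackB [ 0.4447 -0.1601 -0.0712] 8.34
jackR [ 0.5642 -0.1491 -0.0109] 18.63
jackT [ 0.5686 -0.2268  0.1498] 8.87
baseL [0.5319 0.1488 0.046 ] 12.28
baseT [0.6544 0.0551 0.1564] 6.55
```

View pics/z1.png

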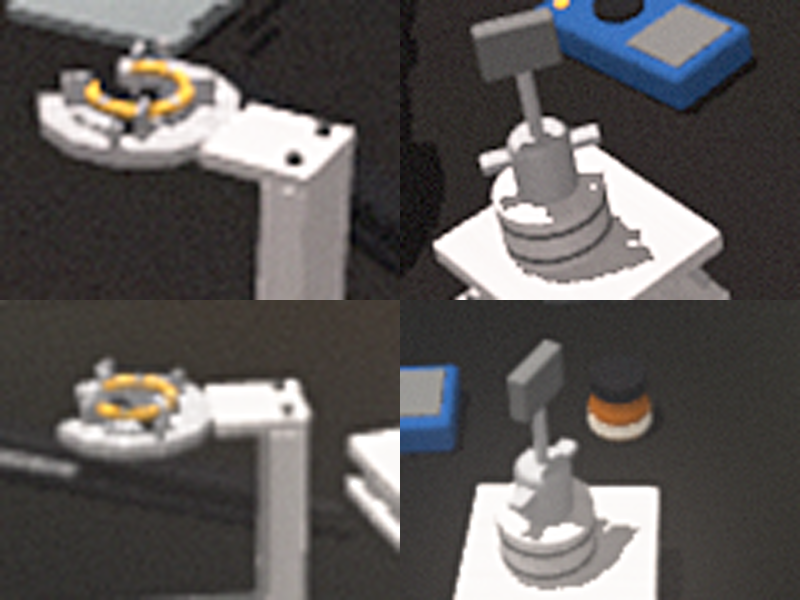

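```bash
cat >> h.py <<'E'
def onz(n,u,v,z,c=None):
    c=c or C[n]; K,T=c["K"],c["T"]; d=T[:3,:3]@np.array([(u-K[0,2])/K[0,0],-(v-K[1,2])/K[1,1],-1]); o=T[:3,3]
    return o+d*(z-o[2])/d[2]
E
python3 - <<'E'
from h import *
s=lambda x,y:(85+x/10*3,215+y/10*3); S=lambda x,y:(190+x/10*3,220+y/10*3)
a=onz("scene",*s(86,162),.125); b=onz("scene",*s(193,135),.125); print("lugs",a,b,(a+b)/2,np.arctan2(*(b-a)[1::-1]))
t=[("barTLface",(72,27),None)]
a=onz("scene",*s(72,27),.211); b=onz("scene",*s(150,10),.211);print("bar top",a,b,np.arctan2(*(b-a)[1::-1]),np.linalg.norm(b-a))
a=onz("scene",*s(81,82),.181); b=onz("scene",*s(161,62),.181);print("bar bot",a,b,np.arctan2(*(b-a)[1::-1]))
p=lambda x,y:(250+x/5,130+y/5); q=lambda x,y:(225+x/5,135+y/5)
for a,b in(((293,159),(289,110)),((323,130),(281,86))):
    print("hole",tri([("scene",*p(*a)),("side",*q(*b))]))
print(onz("scene",*p(293,159),.178),onz("scene",*p(323,130),.178))
E
```

```text
lugs [ 0.49017513 -0.22577866  0.125     ] [ 0.52484087 -0.18074742  0.125     ] [ 0.507508   -0.20326304  0.125     ] 0.9147336262692028
bar top [ 0.49470199 -0.21783669  0.211     ] [ 0.51883566 -0.18737164  0.211     ] 0.9008444742446051 0.03886584057539641
bar bot [ 0.49879915 -0.22325318  0.181     ] [ 0.52289011 -0.1904569   0.181     ] 0.9372477574981518
hole (array([0.67606503, 0.19427506, 0.17829505]), np.float64(0.3336147438231194))
hole (array([0.67670586, 0.22437735, 0.1791746 ]), np.float64(0.18549657713376178))
[0.67536622 0.1958874  0.178     ] [0.67556516 0.22706777 0.178     ]
```

```bash
cat >> h.py <<'E'
def to(x,y,z,yaw,o=None):
    if o is None:
        from bench import r; o=r.get_obs()
    M=R.from_rotvec(o["orientation"]).as_matrix(); d=np.array([x,y,z])-o["tcp_pos"]
    cur=np.arctan2(M[1,0],M[0,0]); roll=-((yaw-cur+np.pi)%(2*np.pi)-np.pi)
    print("t",round(float(o["clock"]),2),"pos",np.round(o["tcp_pos"],4),"yaw",cur.round(4),"tilt",np.arccos(-M[2,2]).round(4),"q",np.round(o["joints"],2),"F",np.round(o["contact_force"],1),"M",np.round(o["moment"],2),"w",round(float(o["grip_width"]),4))
    print("shift cm",(M.T@d*100).round(2),"roll",roll.round(3))
E
python3 -c "
from h import *
to(.5075,-.2037,.30,.915)"
```

```text
t 0.15 pos [ 0.2841 -0.6118  0.2446] yaw 0.4348 tilt 0.0013 q [ 1.03  0.48  0.02  1.56 -0.01  1.11 -0.08] F [0.6 0.8 0.2] M [ 0.03 -0.03 -0.01] w 0.0856
shift cm [ 37.45 -27.61  -5.51] roll -0.48
```

Call:
apply_moves([
  [[2,-1.5,-3],-0.04],
  [[5,-4,-5.5],-0.08],
  [[8,-6,-5.5],-0.13],
  [[11,-8,-5.5],-0.18],
  [[14,-10,-5.5],-0.23],
  [[17,-12.5,-5.5],-0.28],
  [[20,-14.7,-5.5],-0.33],
  [[23,-17,-5.5],-0.38],
  [[26,-19.2,-5.5],-0.43],
  [[28,-20.6,-5.5],-0.48],
], claw=1)

```text
clock: 0.98
tcp_pos: [0.4531, -0.3033, 0.3003]
orientation: [-2.814, -1.396, -0.001]
contact_force: [0.2, -0.5, 0.2]
grip_width: 0.0855
```

```bash
python3 - <<'E'
from h import *
from bench import imaging
f=imaging.grab_frame("wrist"); cv2.imwrite("pics/w2.png",f["frame"]); np.savez("pics/w2.npz",K=f["intrinsics"],T=f["T"])
to(.5075,-.2037,.30,.915)
c=dict(K=f["intrinsics"],T=f["T"]); print(proj("",[[.5075,-.2037,z] for z in(.211,.06)],c))
E
```

```text
t 1.03 pos [ 0.4558 -0.2992  0.3005] yaw 0.9299 tilt 0.0037 q [ 0.66  0.23 -0.23  1.79  0.05  1.13 -0.22] F [1.6 4.  0. ] M [ 0.22 -0.13 -0.07] w 0.0856
shift cm [10.75 -1.56  0.09] roll 0.015
[[229.37171783  47.87902605]
 [239.65075805  73.33729134]]
```

View pics/w2.png

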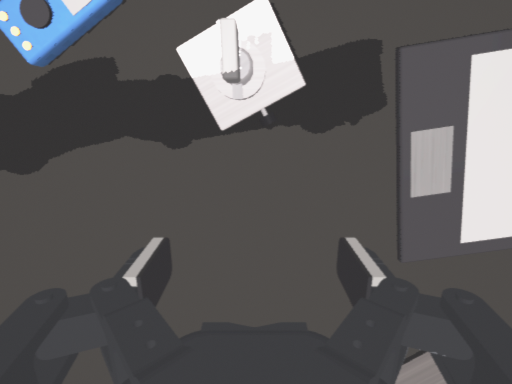

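The wrist view shows the bar at about (229,48) and the puck at about (240,72), both matching the prediction. Moving over the probe.

Call:
apply_moves([
  [[3,-0.5,0],0],
  [[6,-0.9,0],0],
  [[9,-1.4,0],0],
  [[11,-1.7,0],0],
  [[11.6,-1.8,0],0],
  [[11.6,-1.8,0],0],
  [[11.6,-1.8,0],0],
  [[11.6,-1.8,0],0],
])

```text
clock: 1.7
tcp_pos: [0.5071, -0.2065, 0.3001]
orientation: [2.82, 1.383, -0.002]
contact_force: [-0.3, 0.7, -0.2]
grip_width: 0.0853
```

```bash
python3 - <<'E'
from h import *
from bench import imaging
f=imaging.grab_frame("wrist"); cv2.imwrite("pics/w3.png",f["frame"]); np.savez("pics/w3.npz",K=f["intrinsics"],T=f["T"])
to(.5075,-.2037,.193,.915)
c=dict(K=f["intrinsics"],T=f["T"]); print(proj("",[[.5075,-.2037,z] for z in(.211,.06)],c))
im=f["frame"].copy()
m=R.from_euler("z",.915).as_matrix()
for z in(.211,.181):
  P=np.array([[sx*.02,sy*.006,0] for sx,sy in((1,1),(1,-1),(-1,-1),(-1,1))])@m.T+[.5075,-.2037,z]
  cv2.polylines(im,[np.round(proj("",P,c)).astype(int)],True,(0,0,255) if z>.2 else (0,255,0),1)
P=np.array([[.031,0,0],[-.031,0,0]])@m.T+[.5075,-.2037,.128]
for p in proj("",P,c): cv2.circle(im,tuple(np.round(p).astype(int)),2,(255,0,255),1)
a=np.linspace(0,2*np.pi,40); P=np.c_[.03*np.cos(a)+.5075,.03*np.sin(a)-.2037,.1+0*a]
cv2.polylines(im,[np.round(proj("",P,c)).astype(int)],True,(255,0,0),1)
cv2.imwrite("pics/w3o.png",cv2.resize(im[100:340,96:416],(800,600),interpolation=cv2.INTER_CUBIC))
E
```

```text
t 1.75 pos [ 0.5071 -0.2065  0.3001] yaw 0.9118 tilt 0.0009 q [ 0.51  0.23 -0.28  1.78  0.07  1.14 -0.45] F [-0.1  0.4  0.3] M [ 0.02 -0.04  0.03] w 0.0856
shift cm [ 0.25 -0.14 10.71] roll -0.003
[[251.78613753 197.02283724]
 [252.48410621 162.1356279 ]]
```

View pics/w3o.png

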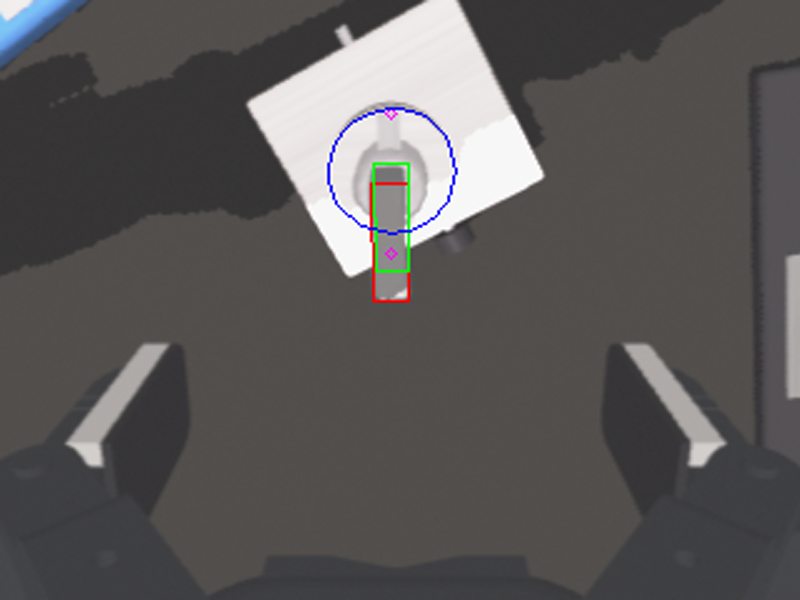

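The overlaid model fits the bar, puck and lug to within about 1 px, so I'm descending and gripping.

Call:
apply_moves([
  [[0.2,-0.1,2.5],0],
  [[0.2,-0.15,5],0],
  [[0.2,-0.15,7.5],0],
  [[0.2,-0.15,9.5],0],
  [[0.2,-0.15,10.5],0],
  [[0.2,-0.15,10.7],0],
  [[0.2,-0.15,10.7],0],
  [[0.2,-0.15,10.7],0],
])

```text
clock: 2.42
tcp_pos: [0.5087, -0.2027, 0.1945]
orientation: [2.818, 1.386, 0.002]
contact_force: [0.2, -0.4, 0.2]
grip_width: 0.0854
```

Call:
apply_moves([
  [[0,0,0],0],
  [[0,0,0],0],
  [[0,0,0],0],
  [[0,0,0],0],
  [[0,0,0],0],
  [[0,0,0],0],
  [[0,0,0],0],
  [[0,0,0],0],
  [[0,0,0],0],
  [[0,0,0],0],
], claw=0, grip_force=70)

```text
clock: 3.25
tcp_pos: [0.5083, -0.2019, 0.1936]
orientation: [2.818, 1.387, 0.001]
contact_force: [0.5, 0.8, 3.1]
grip_width: 0.011
```

```bash
python3 -c "
from h import *
to(.5075,-.2037,.193,.915)"
```

```text
t 3.25 pos [ 0.5083 -0.2019  0.1936] yaw 0.9149 tilt 0.0006 q [ 0.49  0.34 -0.28  1.9   0.12  0.91 -0.5 ] F [0.5 0.8 3.1] M [ 0.14 -0.04 -0.07] w 0.011
shift cm [-0.19  0.04  0.06] roll -0.0
```

Call:
apply_moves([
  [[0,0,-0.5],0],
  [[0,0,-1.5],0],
  [[0,0,-3.5],0],
  [[0,0,-6],0],
  [[0,0,-9],0],
  [[0,0,-11],0],
  [[0,0,-12],0],
  [[0,0,-12],0],
  [[0,0,-12],0],
  [[0,0,-12],0],
])

```text
clock: 4.08
tcp_pos: [0.5069, -0.2018, 0.3115]
orientation: [-2.817, -1.386, 0.004]
contact_force: [0.1, 0.3, -4.6]
grip_width: 0.0111
```

```bash
python3 - <<'E'
from h import *
from bench import r
o=r.get_obs()
c=C["wrist"]; 
# camera in tool frame
M0=R.from_rotvec([-3.066,-.677,.001]).as_matrix(); print("cam in tool",(M0.T@(c["T"][:3,3]-[.284,-.6118,.2446])).round(3),(M0.T@-c["T"][:3,2]).round(3))
to(.38,.14,.34,.25,o)
E
```

```text
cam in tool [ 0.072 -0.    -0.128] [-0.282  0.002  0.959]
t 4.08 pos [ 0.5069 -0.2018  0.3115] yaw 0.9148 tilt 0.0034 q [ 0.51  0.22 -0.29  1.77  0.07  1.16 -0.46] F [ 0.1  0.3 -4.6] M [ 0.01 -0.02  0.01] w 0.0111
shift cm [ 19.34 -30.92  -2.78] roll 0.665
```

Call:
apply_moves([
  [[2,-1.5,-2],0],
  [[5,-3.7,-4],0],
  [[8,-5.8,-4.5],0],
  [[11,-8,-4.5],0],
  [[14,-10.2,-4.5],0],
  [[17,-12.4,-4.5],0],
  [[20,-14.6,-4.5],0],
  [[22.5,-16.4,-4.5],0],
  [[24.5,-17.9,-4.5],0],
  [[25.6,-18.7,-4.5],0],
])

```text
clock: 4.92
tcp_pos: [0.5146, 0.1189, 0.3565]
orientation: [-2.813, -1.393, 0.004]
contact_force: [0.1, -0.2, -3.4]
grip_width: 0.0111
```

Call:
apply_moves([
  [[0,0,0],0],
  [[0,0,0],0],
  [[0,0,0],0],
])

```text
clock: 5.17
tcp_pos: [0.5157, 0.1136, 0.3569]
orientation: [2.819, 1.386, -0.004]
contact_force: [0.4, 0.2, -4.8]
grip_width: 0.0111
```

```bash
python3 - <<'E'
from h import *
from bench import imaging
to(.515,.115,.356,.915)
for n in("wrist","scene","side"):
    f=imaging.grab_frame(n); cv2.imwrite(f"pics/{n}4.png",f["frame"]); np.savez(f"pics/{n}4.npz",K=f["intrinsics"],T=f["T"])
    if n=="wrist":
        c=dict(K=f["intrinsics"],T=f["T"]); im=f["frame"]; p=proj("",[[.59,.21,.178]],c)[0]; print(p)
        x,y=np.round(p).astype(int); x0=int(np.clip(x-80,0,352));y0=int(np.clip(y-60,0,264)); print(x0,y0)
        cv2.imwrite("pics/w4c.png",cv2.resize(im[y0:y0+120,x0:x0+160],(800,600),interpolation=cv2.INTER_CUBIC))
E
```

```text
t 5.17 pos [0.5157 0.1136 0.3569] yaw 0.9138 tilt 0.0027 q [ 0.11  0.18 -0.51  1.73  0.09  1.26 -1.08] F [ 0.4  0.2 -4.8] M [-0.02 -0.05 -0.01] w 0.0111
shift cm [ 0.07 -0.14  0.09] roll -0.001
[253.76930989  55.02489891]
174 0
```

View pics/w4c.png

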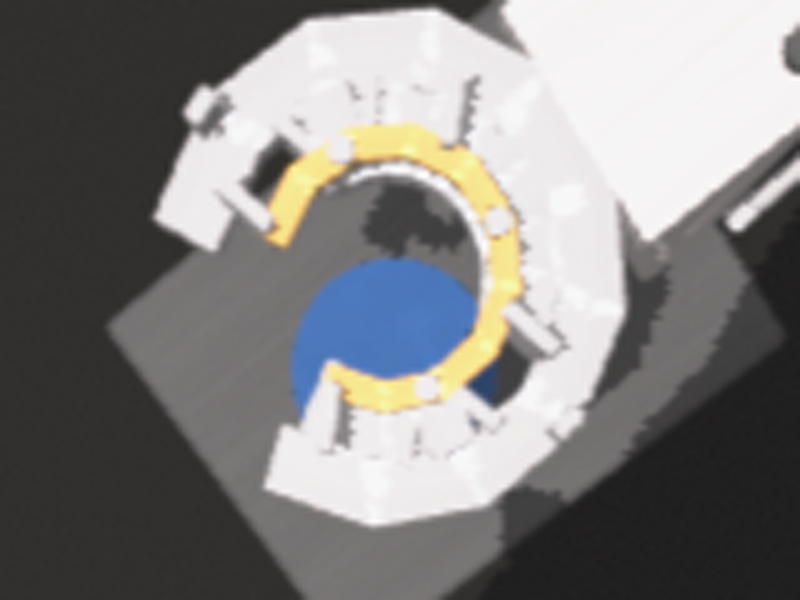

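```bash
python3 - <<'E'
from h import *
c=dict(np.load("pics/wrist4.npz")); g=lambda x,y,z:onz("",174+x/5,y/5,z,c)
V=np.array([g(x,y,.178)[:2] for x,y in((310,20),(437,10),(622,306),(490,505),(375,525),(265,487),(155,217))])
for fixed in (1,0):
    s=least_squares(lambda p:np.hypot(*(V-p[:2]).T)-(.046 if fixed else p[2]),[.59,.21,.046]); print(s.x.round(4),(s.fun*1e3).round(1))
print("vert ang",np.degrees(np.arctan2(*(V-s.x[:2]).T[::-1])).round(1))
B=g(385,350,.012); print("disk",B)
for z in(.178,.184,.19):
    a,b=g(208,108,z),g(562,422,z); print("rib",z,(a+b)[:2]/2,np.linalg.norm(a-b)/2,np.degrees(np.arctan2(*(a-b)[1::-1])))
# stops/notch
a,b=g(268,165,.174),g(515,385,.174); print("notch",np.degrees(np.arctan2(*(a-b)[1::-1])),(a+b)/2)
# arm edge direction
a,b=g(505,10,.178),g(648,240,.178); print("arm end edge",a,b,np.degrees(np.arctan2(*(a-b)[1::-1])),(a+b)/2)
a,b=g(107,325,.012),g(305,600,.012); print("base edge",a,b,np.degrees(np.arctan2(*(a-b)[1::-1])))
E
```

```text
[0.5878 0.2107 0.046 ] [1.4 1.6 1.  1.7 0.8 0.8 1.2]
[0.5881 0.2107 0.0472] [-0.   0.1 -0.3  0.6 -0.2 -0.2  0. ]
vert ang [  70.8   41.2  -43.8 -101.6 -131.2 -160.7  128.9]
disk [0.58990201 0.21702461 0.012     ]
rib 0.178 [0.58924426 0.21185869] 0.04513711535659405 103.4007005426913
rib 0.184 [0.58867097 0.21105509] 0.04425383375068189 103.4007005426913
rib 0.19 [0.58809769 0.21025149] 0.04337055214476976 103.40070054269128
notch 103.2624429007308 [0.58938285 0.21079869 0.174     ]
arm end edge [0.63392884 0.2340654  0.178     ] [0.63286475 0.18499016 0.178     ] 88.75785458082241 [0.63339679 0.20952778 0.178     ]
base edge [0.52614529 0.27514515 0.012     ] [0.52303837 0.17329565 0.012     ] 88.25272937320932
```

The crop shows the notches at about (268,165) and (515,385), the ribs at (208,108) and (562,422), and the gap at lower left. From this:
- **Notch line:** 103.3° in world axes, so the ring is turned about -0.27 rad.
- **Ring centre:** about (0.589, 0.211).
- **Gap centre:** about 164°.

Next I'm going to the entry point.

Call:
apply_moves([
  [[1,-1.2,0],-0.1],
  [[2,-2.5,0],-0.2],
  [[3,-3.8,0],-0.3],
  [[4,-5.1,0],-0.4],
  [[5,-6.4,0],-0.5],
  [[6,-7.7,0],-0.6],
  [[7,-9,0],-0.7],
  [[8,-10.2,0],-0.8],
  [[8.2,-10.5,0],-0.889],
  [[8.2,-10.5,0],-0.889],
])

```text
clock: 6.15
tcp_pos: [0.4824, 0.2447, 0.3583]
orientation: [-1.942, -2.468, -0.0]
contact_force: [0.2, 0.2, -3.9]
grip_width: 0.011
```

```bash
python3 -c "
from h import *
to(.4826,.2428,.2186,1.803)"
```

```text
t 6.15 pos [0.4824 0.2447 0.3583] yaw 1.8082 tilt 0.0006 q [ 0.01  0.23 -0.71  1.69  0.16  1.27 -0.49] F [ 0.2  0.2 -3.9] M [ 0.02 -0.02 -0.02] w 0.011
shift cm [-0.2  -0.02 13.97] roll 0.005
```

Call:
apply_moves([
  [[0,0,2.5],0],
  [[0,0,5],0],
  [[0,0,7.5],0],
  [[0,0,10],0],
  [[0,0,12],0],
  [[0,0,13.3],0],
  [[0,0,13.9],0],
  [[0,0,13.9],0],
  [[0,0,13.9],0],
  [[0,0,13.9],0],
])

```text
clock: 6.98
tcp_pos: [0.4837, 0.2444, 0.2207]
orientation: [1.949, 2.463, 0.004]
contact_force: [0.6, -0.3, -4.4]
grip_width: 0.011
```

```bash
python3 - <<'E'
from h import *
from bench import imaging
to(.5886,.2125,.2186,1.803)
from bench import r
o=r.get_obs()
M=R.from_rotvec(o["orientation"]).as_matrix(); 
T=lambda P:np.asarray(P)@R.from_euler("z",np.arctan2(M[1,0],M[0,0])).as_matrix().T+o["tcp_pos"]+M[:,0]*-.0019-[0,0,.1336]
out=[]
for n in("scene","side"):
    f=imaging.grab_frame(n); cv2.imwrite(f"pics/{n}5.png",f["frame"]); im=cv2.resize(f["frame"],None,fx=4,fy=4,interpolation=cv2.INTER_CUBIC)
    S=lambda P:np.round(proj(n,P)*4+1.5).astype(int)
    a=np.linspace(0,2*np.pi,60)
    for rr,z in((.03,0),(.03,.04),(.017,.04),(.004,.121)): cv2.polylines(im,[S(T(np.c_[rr*np.cos(a),rr*np.sin(a),z+0*a]))],True,(0,0,255),1)
    for x in(-.02,.02): cv2.polylines(im,[S(T([[x,-.006,.121],[x,.006,.121],[x,.006,.151],[x,-.006,.151]]))],True,(0,255,0),1)
    for x in(-.031,.031): cv2.polylines(im,[S(T([[x,-.005,.062],[x,.005,.062],[x,.005,.068],[x,-.005,.068]]))],True,(255,0,255),1)
    for z in(.17,.178): cv2.polylines(im,[S(np.c_[.589+.046*np.cos(a),.2107+.046*np.sin(a),z+0*a])],True,(255,0,0),1)
    p=S(T([[0,0,.08]]))[0]; q=S([[.589,.2107,.174]])[0]; m=(p+q)//2; out.append(im[m[1]-300:m[1]+300,m[0]-200:m[0]+200])
cv2.imwrite("pics/v5.png",np.hstack(out))
E
```

```text
t 6.98 pos [0.4837 0.2444 0.2207] yaw 1.803 tilt 0.0026 q [-0.03  0.36 -0.68  1.87  0.27  1.   -0.59] F [ 0.6 -0.3 -4.4] M [ 0.02  0.01 -0.01] w 0.011
shift cm [-5.51  9.47  0.23] roll -0.0
```

View pics/v5.png

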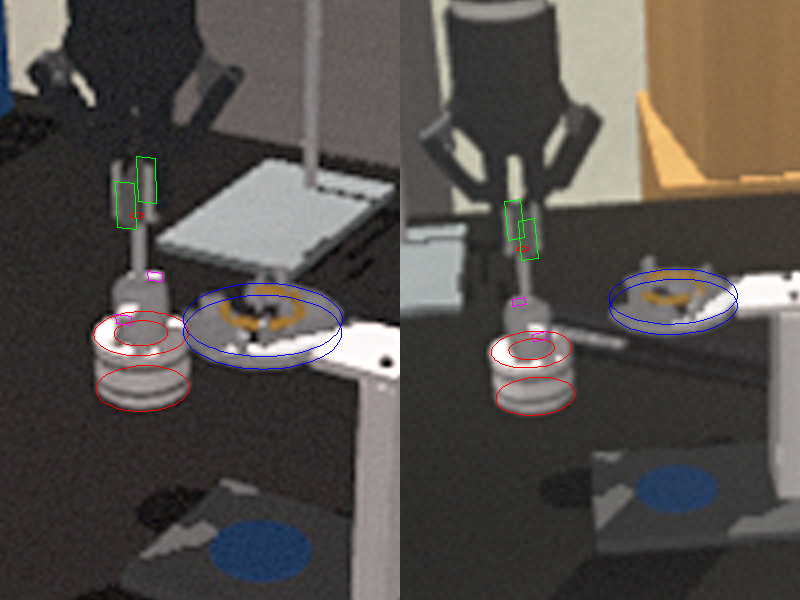

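The overlays of the probe and ring agree with both views to within about 1 raw pixel. Entering the ring through the gap.

Call:
apply_moves([
  [[-0.55,0.95,0.1],0],
  [[-1.1,1.9,0.2],0],
  [[-1.65,2.85,0.2],0],
  [[-2.2,3.8,0.2],0],
  [[-2.75,4.75,0.2],0],
  [[-3.3,5.7,0.2],0],
  [[-3.85,6.6,0.2],0],
  [[-4.4,7.6,0.2],0],
  [[-4.95,8.5,0.2],0],
  [[-5.3,9.15,0.2],0],
])

```text
clock: 7.92
tcp_pos: [0.5856, 0.2127, 0.2172]
orientation: [1.949, 2.463, 0.0]
contact_force: [1.4, -0.7, -4.8]
grip_width: 0.0111
```

Call:
apply_moves([
  [[-0.2,0.3,0],0],
  [[-0.2,0.3,0],0],
  [[-0.2,0.3,0],0],
  [[-0.2,0.3,0],0],
  [[-0.2,0.3,0],0],
])

```text
clock: 8.33
tcp_pos: [0.5869, 0.2127, 0.2174]
orientation: [-1.947, -2.465, 0.0]
contact_force: [0.1, 0.2, -4.0]
grip_width: 0.0107
```

```bash
cat > ov.py <<'E'
from h import *
from bench import imaging,r
import sys
k=sys.argv[1]; off=float(sys.argv[2]); cx,cy=.589,.2107
o=r.get_obs(); to(.5886,.2125,.2186,1.803,o)
M=R.from_rotvec(o["orientation"]).as_matrix()
T=lambda P:np.asarray(P)@R.from_euler("z",np.arctan2(M[1,0],M[0,0])).as_matrix().T+o["tcp_pos"]+M[:,0]*off-[0,0,.1336]
out=[];a=np.linspace(0,2*np.pi,60)
for n in("scene","side"):
    f=imaging.grab_frame(n); cv2.imwrite(f"pics/{n}{k}.png",f["frame"]); im=cv2.resize(f["frame"],None,fx=5,fy=5,interpolation=cv2.INTER_CUBIC)
    S=lambda P:np.round(proj(n,P)*5+2).astype(int)
    for rr,z in((.03,0),(.03,.04)): cv2.polylines(im,[S(T(np.c_[rr*np.cos(a),rr*np.sin(a),z+0*a]))],True,(0,0,255),1)
    for x in(-.031,.031): cv2.polylines(im,[S(T([[x,-.005,.062],[x,.005,.062],[x,.005,.068],[x,-.005,.068]]))],True,(255,0,255),1)
    for z in(.17,.178): cv2.polylines(im,[S(np.c_[cx+.046*np.cos(a),cy+.046*np.sin(a),z+0*a])],True,(255,0,0),1)
    m=S([[cx,cy,.16]])[0]; out.append(im[m[1]-300:m[1]+300,m[0]-200:m[0]+200])
cv2.imwrite(f"pics/v{k}.png",np.hstack(out))
E
python3 ov.py 6 -.0019
```

```text
t 8.33 pos [0.5869 0.2127 0.2174] yaw 1.8048 tilt 0.0001 q [ 0.01  0.49 -0.62  1.68  0.32  1.07 -0.48] F [ 0.1  0.2 -4. ] M [-0.01  0.02  0.03] w 0.0107
shift cm [-0.06  0.16 -0.12] roll 0.002
```

View pics/v6.png

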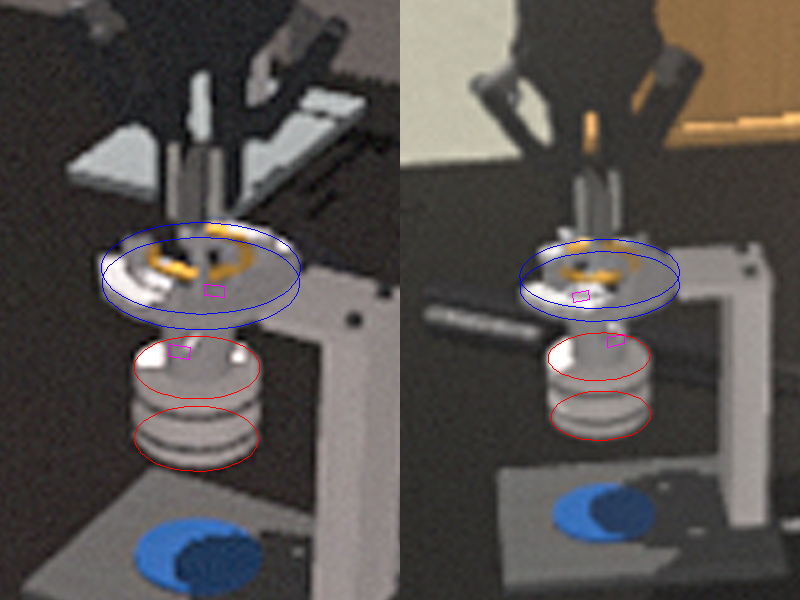

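The lugs, hub and ring look concentric in both views. Raising in small steps while watching the force.

Call:
apply_moves([
  [[-0.05,0.15,-0.3],0],
  [[-0.05,0.15,-0.6],0],
  [[-0.05,0.15,-0.9],0],
  [[-0.05,0.15,-1.2],0],
  [[-0.05,0.15,-1.4],0],
  [[-0.05,0.15,-1.6],0],
  [[-0.05,0.15,-1.6],0],
  [[-0.05,0.15,-1.6],0],
  [[-0.05,0.15,-1.6],0],
])

```text
clock: 9.18
tcp_pos: [0.5889, 0.2123, 0.2333]
orientation: [-1.948, -2.465, -0.0]
contact_force: [-0.6, 1.3, -3.1]
grip_width: 0.0112
```

Call:
apply_moves([
  [[0,0,-0.1],0],
  [[0,0,-0.2],0],
  [[0,0,-0.3],0],
  [[0,0,-0.4],0],
  [[0,0,-0.4],0],
  [[0,0,-0.4],0],
])

```text
clock: 9.68
tcp_pos: [0.5887, 0.212, 0.2372]
orientation: [-1.948, -2.464, 0.001]
contact_force: [-3.1, 0.1, -3.6]
grip_width: 0.0111
```

```bash
python3 -c "
from h import *
to(.5886,.2125,.255,1.803)"
```

```text
t 9.68 pos [0.5887 0.212  0.2372] yaw 1.8038 tilt 0.0009 q [ 0.01  0.48 -0.62  1.65  0.3   1.11 -0.46] F [-3.1  0.1 -3.6] M [ 0.07  0.68 -0.  ] w 0.0111
shift cm [ 0.05  0.   -1.78] roll 0.001
```

Call:
apply_moves([
  [[0,-0.05,-0.15],0],
  [[0,-0.05,-0.3],0],
  [[0,-0.05,-0.45],0],
  [[0,-0.05,-0.6],0],
  [[0,-0.05,-0.75],0],
  [[0,-0.05,-0.9],0],
  [[0,-0.05,-0.9],0],
  [[0,-0.05,-0.9],0],
])

```text
clock: 10.35
tcp_pos: [0.5886, 0.212, 0.2466]
orientation: [1.948, 2.464, 0.0]
contact_force: [-2.8, -0.2, -3.9]
grip_width: 0.0112
```

Call:
apply_moves([
  [[0,-0.04,-0.15],0],
  [[0,-0.04,-0.3],0],
  [[0,-0.04,-0.45],0],
  [[0,-0.04,-0.6],0],
  [[0,-0.04,-0.75],0],
  [[0,-0.04,-0.85],0],
  [[0,-0.04,-0.85],0],
  [[0,-0.04,-0.85],0],
])

```text
clock: 11.02
tcp_pos: [0.5882, 0.2117, 0.2543]
orientation: [-1.948, -2.464, 0.0]
contact_force: [1.7, 0.9, -16.1]
grip_width: 0.0109
```

```bash
python3 -c "
from h import *
to(.5886,.2125,.255,1.803)"
```

```text
t 11.02 pos [0.5882 0.2117 0.2543] yaw 1.8037 tilt 0.0003 q [ 0.02  0.46 -0.63  1.64  0.29  1.14 -0.45] F [  1.7   0.9 -16.1] M [ 0.38 -0.53 -0.01] w 0.0109
shift cm [ 0.07  0.06 -0.07] roll 0.001
```

Call:
apply_moves([
  [[0,0,-0.1],0],
  [[0,0.02,-0.1],0.1],
  [[0,0.04,-0.1],0.2],
  [[-0.01,0.06,-0.1],0.3],
  [[-0.01,0.07,-0.1],0.4],
  [[-0.02,0.09,-0.1],0.5],
  [[-0.02,0.09,-0.1],0.5],
  [[-0.02,0.09,-0.1],0.5],
])

```text
clock: 11.68
tcp_pos: [0.5884, 0.2118, 0.2553]
orientation: [-2.494, -1.909, 0.003]
contact_force: [0.1, 1.3, -16.8]
grip_width: 0.0109
```

```bash
python3 -c "
from h import *
to(.5886,.2125,.255,.756)"
```

```text
t 11.68 pos [0.5884 0.2118 0.2553] yaw 1.3068 tilt 0.0017 q [-0.06  0.44 -0.53  1.64  0.24  1.13 -0.91] F [  0.1   1.3 -16.8] M [ 0.36  0.04 -0.15] w 0.0109
shift cm [0.07 0.   0.03] roll 0.551
```

Call:
apply_moves([
  [[0,0.02,0],0.1],
  [[0,0.04,0],0.2],
  [[-0.01,0.06,0],0.3],
  [[-0.01,0.07,0],0.4],
  [[-0.02,0.08,0],0.45],
  [[-0.02,0.08,0],0.45],
  [[-0.02,0.08,0],0.45],
])

```text
clock: 12.27
tcp_pos: [0.5892, 0.2115, 0.2554]
orientation: [-2.857, -1.306, 0.002]
contact_force: [-1.0, -0.9, -16.6]
grip_width: 0.0113
```

Call:
apply_moves([
  [[0,0,0],0.03],
  [[0,0.01,0],0.06],
  [[0,0.02,0],0.09],
  [[0,0.02,0],0.09],
])

```text
clock: 12.6
tcp_pos: [0.5895, 0.2113, 0.2555]
orientation: [-2.914, -1.174, 0.002]
contact_force: [0.2, 0.1, -16.6]
grip_width: 0.011
```

```bash
python3 -c "
from h import *
to(.5886,.2125,.255,.756)"
```

```text
t 12.6 pos [0.5895 0.2113 0.2555] yaw 0.7661 tilt 0.0012 q [-0.13  0.42 -0.42  1.64  0.19  1.12 -1.4 ] F [  0.2   0.1 -16.6] M [0.24 0.15 0.03] w 0.011
shift cm [ 0.02 -0.14  0.05] roll 0.01
```

Call:
apply_moves([
  [[0,0,0],0.02],
  [[0,0.01,0],0.04],
  [[0,0.01,0],0.04],
])

```text
clock: 12.85
tcp_pos: [0.5894, 0.2117, 0.2555]
orientation: [-2.937, -1.113, 0.002]
contact_force: [-1.2, 0.8, -17.5]
grip_width: 0.011
```

```bash
python3 -c "
from h import *
to(.5886,.2125,.255,.756)"
```

```text
t 12.85 pos [0.5894 0.2117 0.2555] yaw 0.7243 tilt 0.0012 q [-0.14  0.42 -0.41  1.64  0.18  1.12 -1.44] F [ -1.2   0.8 -17.5] M [0.48 0.45 0.2 ] w 0.011
shift cm [-0.01 -0.12  0.05] roll -0.032
```

Call:
apply_moves([
  [[0,0,0],0.02],
  [[0,0,0],0.03],
  [[0,0,0],0.03],
])

```text
clock: 13.1
tcp_pos: [0.5893, 0.2119, 0.2555]
orientation: [-2.953, -1.07, 0.002]
contact_force: [-3.3, 3.0, -16.9]
grip_width: 0.0112
```

```bash
python3 -c "
from h import *
to(.5886,.2125,.255,.756)"
```

```text
t 13.1 pos [0.5893 0.2119 0.2555] yaw 0.6949 tilt 0.0012 q [-0.14  0.42 -0.4   1.64  0.18  1.12 -1.47] F [ -3.3   3.  -16.9] M [0.79 0.86 0.64] w 0.0112
shift cm [-0.02 -0.08  0.05] roll -0.061
```

Stop felt (moment about z 0.64 N·m). I'll ease back slightly so the lugs sit within the pocket play, then lower.

Call:
apply_moves([
  [[0,0,0],-0.02],
  [[0,0,0],-0.04],
  [[0,0,0.1],-0.045],
  [[0,0,0.2],-0.045],
  [[0,0,0.3],-0.045],
  [[0,0,0.4],-0.045],
  [[0,0,0.5],-0.045],
  [[0,0,0.5],-0.045],
  [[0,0,0.5],-0.045],
])

```text
clock: 13.85
tcp_pos: [0.5898, 0.2116, 0.2514]
orientation: [-2.929, -1.135, -0.0]
contact_force: [-5.5, 2.4, -13.0]
grip_width: 0.011
```

```bash
python3 -c "
from h import *
to(.5886,.2125,.2496,.735)"
```

```text
t 13.85 pos [0.5898 0.2116 0.2514] yaw 0.7391 tilt 0.0005 q [-0.14  0.42 -0.41  1.65  0.18  1.11 -1.43] F [ -5.5   2.4 -13. ] M [0.69 1.33 0.03] w 0.011
shift cm [-0.03 -0.15  0.18] roll 0.004
```

Call:
apply_moves([
  [[-0.03,-0.04,0],0],
  [[-0.03,-0.04,0.08],0],
  [[-0.03,-0.04,0.16],0],
  [[-0.03,-0.04,0.16],0],
  [[-0.03,-0.04,0.16],0],
])

```text
clock: 14.27
tcp_pos: [0.5898, 0.2116, 0.2501]
orientation: [-2.929, -1.134, -0.002]
contact_force: [-3.8, 1.6, -10.6]
grip_width: 0.0109
```

```bash
sed -i 's/^k=/k=/' ov.py; python3 ov.py 7 -.0019
```

```text
t 14.27 pos [0.5898 0.2116 0.2501] yaw 0.7389 tilt 0.001 q [-0.14  0.43 -0.41  1.65  0.19  1.1  -1.43] F [ -3.8   1.6 -10.6] M [0.69 1.24 0.06] w 0.0109
shift cm [-0.03 -0.15  3.15] roll -1.064
```

View pics/v7.png

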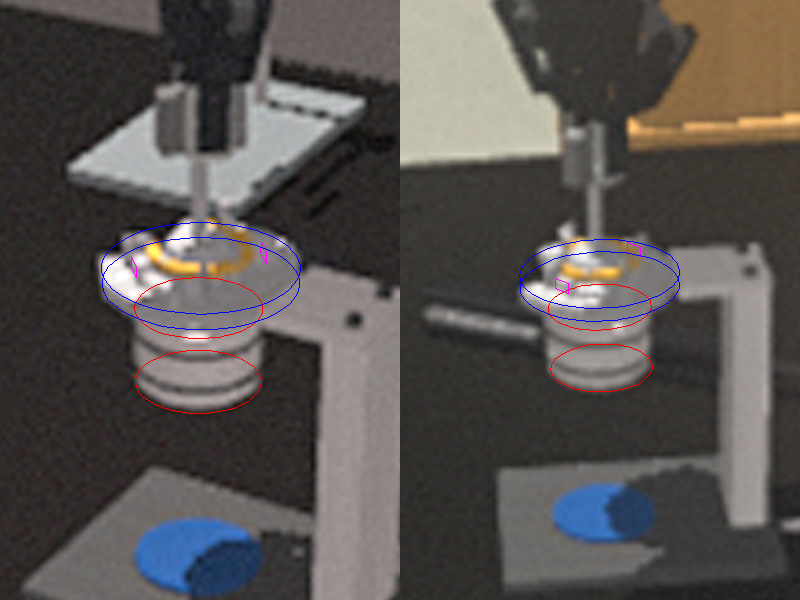

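The probe is in the pockets (nominal z 116.5 mm, presser force about 6.6 N). Lowering the last bit, then releasing.

Call:
apply_moves([
  [[-0.02,-0.02,0.05],0],
  [[-0.02,-0.02,0.07],0],
  [[-0.02,-0.02,0.07],0],
])

```text
clock: 14.62
tcp_pos: [0.5897, 0.2116, 0.2497]
orientation: [-2.93, -1.134, -0.002]
contact_force: [-5.5, 1.6, -9.0]
grip_width: 0.0113
```

Call:
apply_moves([
  [[0,0,0],0],
  [[0,0,0],0],
  [[0,0,0],0],
  [[0,0,0],0],
  [[0,0,0],0],
  [[0,0,0],0],
  [[0,0,0],0],
  [[0,0,0],0],
], claw=0.5)

```text
clock: 15.28
tcp_pos: [0.5894, 0.2114, 0.2486]
orientation: [2.93, 1.134, 0.0]
contact_force: [1.0, -0.7, -0.9]
grip_width: 0.0425
```

Call:
apply_moves([
  [[0,0,-0.5],0],
  [[0,0,-1.5],0],
  [[0,0,-3],0],
  [[0,0,-5],0],
  [[0,0,-7],0],
  [[0,0,-9],0],
  [[0,0,-10],0],
  [[0,0,-10],0],
  [[0,0,-10],0],
  [[0,0,-10],0],
])

```text
clock: 16.12
tcp_pos: [0.5888, 0.211, 0.3473]
orientation: [2.929, 1.134, -0.003]
contact_force: [-0.6, -0.1, 0.3]
grip_width: 0.0431
```

```bash
cat > fin.py <<'E'
from h import *
from bench import imaging
to(.5886,.2125,.35,.735)
cx,cy=.589,.2107; out=[];a=np.linspace(0,2*np.pi,60)
for n in("scene","side"):
    f=imaging.grab_frame(n); im=cv2.resize(f["frame"],None,fx=5,fy=5,interpolation=cv2.INTER_CUBIC)
    S=lambda P:np.round(proj(n,P)*5+2).astype(int)
    for rr,z in((.03,.116),(.03,.156)): cv2.polylines(im,[S(np.c_[cx+rr*np.cos(a),cy+rr*np.sin(a),z+0*a])],True,(0,0,255),1)
    cv2.polylines(im,[S([[cx,cy,.192],[cx,cy,.267]])],False,(0,255,0),1)
    m=S([[cx,cy,.19]])[0]; out.append(im[m[1]-300:m[1]+300,m[0]-200:m[0]+200])
cv2.imwrite("pics/v8.png",np.hstack(out))
E
python3 fin.py
```

```text
t 16.12 pos [0.5888 0.211  0.3473] yaw 0.7388 tilt 0.0019 q [-0.13  0.35 -0.42  1.53  0.15  1.29 -1.4 ] F [-0.6 -0.1  0.3] M [0.   0.02 0.01] w 0.0431
shift cm [ 0.09 -0.12 -0.27] roll 0.004
```

View pics/v8.png

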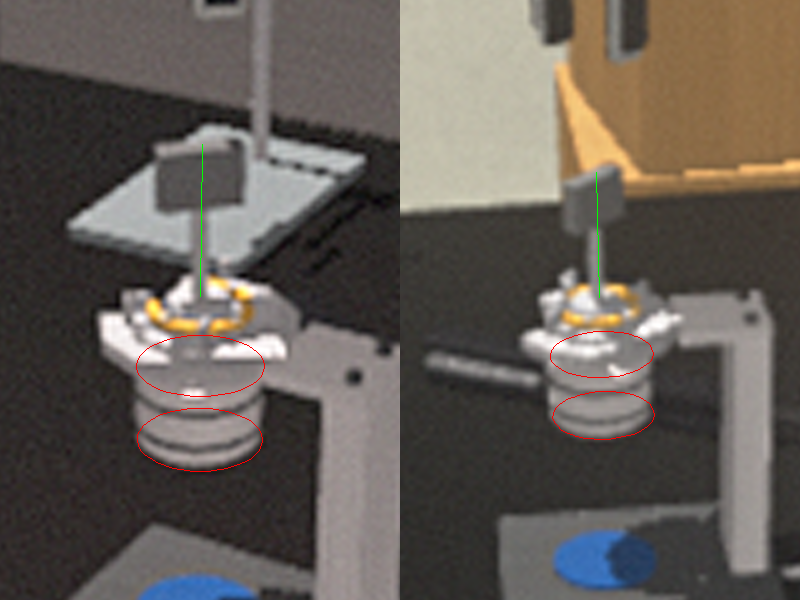

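The probe hangs upright at the modelled locked height, let go, with the gripper well clear. Handing in.

```bash
python3 -c "
from bench import r
print(r.hand_in())"
```

```text
the job is handed in; nothing more can be done
None
```

The probe head is locked in the ring and let go, and I handed the job in at about 16 s of the 72 s allowed. The hand-in gives no verdict.

- **Ring turn:** read by eye from the wrist picture as about -0.27 rad, with the notch line at 103.3° in world axes.
- **Insertion:** I took the probe off the jack, brought the stem in along the gap and pushed up with no jam. The presser was raised about 6–7 mm, going by the tool height.
- **Turn and lock:** I turned it clockwise until I felt the stop (0.64 N·m about z). I then eased back about 0.04 rad, lowered it into the pockets, opened the gripper and rose 10 cm.
- **Forces:** in the readings at the end of each move, the wrist force peaked at about 17.5 N, including about 4 N of probe weight.

**Last checks:** both camera views show the probe upright on the ring axis, and its outline fits the 116 mm locked height to about 1 pixel (roughly 1–2 mm). The tool force is near zero after release.

I had no direct reading of the presser or the final height, so those rest on the tool height and the pictures. I also did not check the bystanders after the move. The tool passed above them and I saw no unexpected force.

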